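Fit the spacer sleeve to the inspection-camera stand

ROBOT

A 7-joint arm with a two-finger parallel gripper is mounted at the origin on the work surface. World frame = base frame: x ahead of the robot, y to its left, z up, the work surface at z = 0. Lengths are in m, angles in rad, forces in N, time in s.
With the tool pointing down it reaches from about 0.425 to 0.925 m from the base axis. Payload 6.8 kg.
Tool frame: the origin (TCP) lies at the centre of the arm's flange, where the gripper is bolted on; the fingertips stand 173 mm ahead of it and the grasp point (between the pads) lies 155 mm ahead of it (r.hold_point_z is the distance from the TCP to the grasp point, in m); z points along the fingers, x is the direction in which the jaws open and shut, and the axes are right-handed (so a half turn about z gives the same grasp; the last joint's range is limited). The gripper opens to 85 mm and grips with 20 to 120 N. Pads are 22 mm wide; open, the fingers measure 114 mm over their backs; the gripper's body (76 mm by 85 mm) begins 54 mm behind the grasp point. The pads swing forward as they close: fully open they stand 13 mm farther back than shut.
Start: joints at [1.23, 0.477, 0.022, 1.555, -0.011, 1.109, -0.083], TCP at [0.156, -0.657, 0.405] pointing down, gripper open.
Joint ranges: [-2.96, 2.96], [-0.34, 2.1], [-1.41, 1.46], [0.24, 2.44], [-1.37, 4.51], [0.17, 1.92], [-2.96, 2.96]. Speed limits (rad/s): [2.39, 2.39, 3.14, 3.14, 3.14, 3.14, 3.14].

INTERFACE

Orientations are given as a rotation vector (axis times angle).
In Python, from bench import r gives the robot as it stands.
- The arm moves only by the tool apply_moves, never from a script. Its arguments are lists of equal length, an entry for each row: "dp": the shift along the tool's x, y, z scaled (see below), a list of three; "twist": the turn, a rotation vector about the tool's x, y, z scaled (see below), a list of three; "jaw": the closure in counts, from 0 (fully open) to 255 (shut). In form: {"dp": [[x, y, z], ...], "twist": [[rx, ry, rz], ...], "jaw": [jaw, ...]}. A call has 1 to 20 rows; each row shifts and turns the pose as measured when the row begins, along the tool's axes as they then stand; what a row does not reach is not made up. The controller multiplies each number of a shift by 12 cm and each number of a turn by 120 degrees. A row lasts 1/10 s, in which the tool goes at most 50 mm and 8.59 degrees, less where a joint would pass 70% of its speed; a pose out of reach is approached as far as the arm can. A call with a number of a shift or a turn outside -1 to 1 is refused whole. A call with a gripper value outside its range is refused whole. The fingers move at their own pace and stop on an object; "grip_force" is the grip in N (left out, the last holds). Time passes only in rows, so rows that do not move let the fingers close. It gives the time, the measured TCP pose, the force and the opening at its end, in the units of the state.
- r.get_obs(): the state, without advancing time (a new reading comes with each control period).
- r.grab_frame(name): name is "scene" or "top" or "wrist"; returns a dict with "color" (420x560x3 uint8, red, green, blue), "z_map" (420x560 float32, m along the optical axis (not along the pixel's ray), 0 where there is no reading), "intrinsics" (3x3 intrinsics, pixels), "R" (3x3) and "t" (3): a world point X has camera coordinates R X + t; the wrist camera has in their place "hand_eye" (4x4, takes a point from camera to tool coordinates, whose origin is the TCP and whose axes are the tool frame's). Camera axes: x right, y down, z forward; pixel columns grow to the right and rows downward; lengths in m; the calibration is good to about 2 mm. A picture is of the moment at which its call begins: read the wrist's pose just before it.
- r.hand_in(): hands the job in, once; it reports no verdict.
The state is a dict: "clock": time; "joints": joint angles; "qvel": joint speeds; "tau": joint torques, N m; "tcp_pos": TCP position; "orientation": TCP orientation; "contact_force": force on the tool from outside, world axes, zero at the start; "moment": the same for the moment, N m; "grip_width": finger opening in m.
Only numpy, scipy, OpenCV 4.12 (cv2) and the standard library are available. Lean on these libraries where they do the work, as an engineer would, in place of code of your own. Each camera call takes 0.05 s, during which the arm holds its last target.

TASK

The inspection-camera stand is being set up on the electronics bench: pick the tall, wide spacer sleeve from among the three turned aluminium rings and slide it over the upright post of the stand with the round foot, lowering it (not dropping it) until it sits fully home, upright on the foot, then let go. Leave the low collar and the slim bush where they stand, and do not use the similar post on the rectangular foot.

Things in the scene. Friction and masses are not known exactly. Their poses are not given: they have to be found in the camera images.
- sleeve: The spacer sleeve: plain aluminium tube standing upright on the bench, outer diameter 50 mm, bore 36 mm right through, 55 mm tall, about 0.14 kg. The only ring that is both wide and tall. Origin at the centre of its lower end, z up along the bore; it is round, so its yaw does not matter.
- foot: Camera stand, fixed: round grey foot 110 mm across, 20 mm thick, with an upright steel post 20 mm in diameter at its centre, 70 mm tall above the foot, the last 10 mm tapering (top 90 mm above the bench). Origin: centre of the foot's underside, z up along the post; a seated sleeve's lower end is 20 mm above it. A like post on a RECTANGULAR foot (90 x 110 mm), as high, stands nearby.
- collar: The low collar, a bystander: aluminium ring as wide as the sleeve (outer diameter 50 mm, bore 36 mm) but only 22 mm tall, standing loose on the bench. Origin at the centre of its underside, z up.
- bush: The slim bush, a bystander: aluminium tube as tall as the sleeve (55 mm) but only 30 mm in outer diameter, bore 16 mm, standing loose on the bench. Origin at the centre of its underside, z up.
Mind the look-alikes: they are no part of the job. Leave any pink look-alike of the sleeve alone.

How it is judged:
By the outcome, as a careful person would: the job done as asked, in the order asked, and still so for the second after the job is handed in, with the robot touching nothing.
It also fails if it takes over 40 s, if anything falls off the work surface, if the arm or the gripper's body presses on something with over 40 N, if the wrist force passes 120 N, or if a joint passes its speed limit or range.

## Working session

There is one attempt and no reset: what is moved stays moved. The work goes in short steps, Python scripts to look and compute and a tool call to move; the robot and the scene stay as the last step left them, time stands still between calls to the robot, and variables do not carry over. Pictures are saved under pics/ and viewed, and the job is handed in when it is done.

Besides the shell and the picture viewer there is one more tool, called after "Request:" by a JSON object that holds its "name" and its "arguments", one argument or row to a line. apply_moves: Moves the arm, as the interface text tells. Shifts and turns lie within -1 to 1; 1 stands for 12 cm of shift or 120 degrees of turn. Its arguments: {"type":"object","properties":{"dp":{"type":"array"},"twist":{"type":"array"},"jaw":{"type":"array"},"grip_force":{"type":"number"}},"required":["dp","twist","jaw"]}

```bash
mkdir -p pics && cat > h.py <<'E'
from bench import r
import numpy as np, cv2
def save(f,n): cv2.imwrite(f'pics/{n}.png',f['color'][:,:,::-1])
def world(f):
    K=np.array(f['intrinsics']);z=f['z_map'];v,u=np.indices(z.shape)
    P=np.stack([(u-K[0,2])/K[0,0]*z,(v-K[1,2])/K[1,1]*z,z],-1)
    return (P-np.array(f['t']))@np.array(f['R'])
E
python3 - <<'E'
from h import *
o=r.get_obs();print(o)
for n in('top','scene'):
    f=r.grab_frame(n);save(f,n+'0');np.savez(n+'0.npz',**{k:np.array(f[k]) for k in('color','z_map','intrinsics','R','t')})
    print(n,f['intrinsics'],f['R'],f['t'])
E
```

```text
{'clock': 0.0, 'joints': array([ 1.22991901,  0.47779476,  0.02232957,  1.55645608, -0.01150439,
        1.10928321, -0.08311302]), 'qvel': array([0.00019601, 0.00126904, 0.00065744, 0.00103216, 0.00105259,
       0.00026785, 0.00185962]), 'tau': array([-2.17717575e-04, -5.96451688e+01,  1.60784606e+00, -2.81190258e+01,
        1.24972727e-02,  9.35250049e-03, -1.61333986e-07]), 'tcp_pos': array([ 0.15566011, -0.65652258,  0.40372685]), 'orientation': array([-2.46359152e+00,  1.94779076e+00,  2.35120668e-03]), 'contact_force': array([0.13352735, 0.51980031, 0.03914286]), 'moment': array([0.02686747, 0.0186965 , 0.08333433]), 'grip_width': 0.08501386344341143}
top [[409.16409399   0.         279.66493187]
 [  0.         409.16409399 207.9188196 ]
 [  0.           0.           1.        ]] [[ 0.02535808 -0.9994771   0.0200621 ]
 [-0.99680733 -0.02680005 -0.07521239]
 [ 0.07571073 -0.01809081 -0.9969657 ]] [-0.01883066  0.53254592  0.74974455]
scene [[528.40829557   0.         284.45881664]
 [  0.         528.40829557 215.47365637]
 [  0.           0.           1.        ]] [[ 0.86141101  0.50790414 -0.00211245]
 [ 0.41722136 -0.70997164 -0.56733289]
 [-0.2896505   0.48782544 -0.82348584]] [-0.45325186 -0.186583    1.25251101]
```

View pics/top0.png

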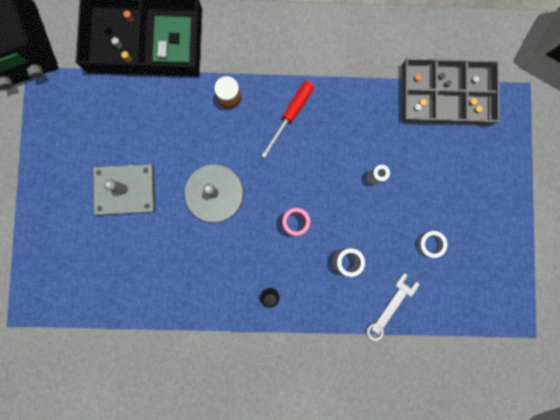

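View pics/scene0.png

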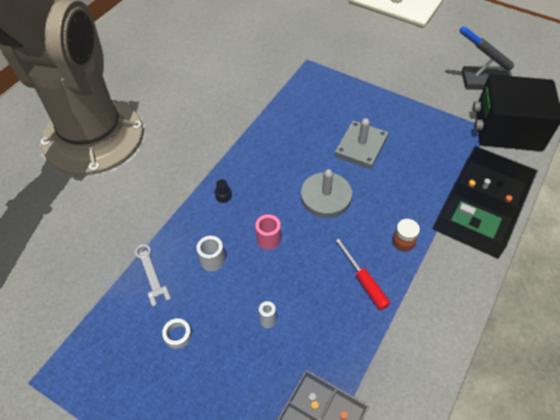

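The top view shows these rings: wide and tall at (350,263), wide and low at (433,244), slim and tall at (381,173), and a pink look-alike at (296,222). The round foot is at (213,193) and the rectangular one at (123,190). The ring at (350,263) fits the sleeve, because the scene view at (210,253) also shows it wide and tall. Next I'll measure it and check an enlarged crop.

```bash
python3 - <<'E'
from h import *
def ray(f,u,v,h):
    K=f['intrinsics'];R=f['R'];t=f['t'];d=R.T@np.linalg.solve(K,[u,v,1]);c=-R.T@t
    return (c+d*(h-c[2])/d[2])
for n in('top','scene'):
    f=dict(np.load(n+'0.npz'));W=world(f);ok=f['z_map']>0
    pts={'top':dict(sleeve=(350,263),collar=(433,244),bush=(381,173),pink=(296,222),foot=(213,193),rect=(123,190)),
     'scene':dict(sleeve=(210,253),collar=(176,333),bush=(267,313),pink=(268,230),foot=(326,192))}[n]
    for k,(u,v) in pts.items():
        s=(slice(v-32,v+33),slice(u-32,u+33));w=W[s][ok[s]];w=w[w[:,2]>.012]
        top=np.percentile(w[:,2],97);
        for lo,hi in((top-.006,top+.01),(.015,.026)):
            q=w[(w[:,2]>lo)&(w[:,2]<hi)]
            if len(q)>10:
                (c,ra)=cv2.minEnclosingCircle(q[:,:2].astype(np.float32));print(n,k,'top',round(float(top),4),'band',round(float(lo),3),'n',len(q),'c',np.round(c,4),'r',round(ra,4),'med',np.round(np.median(q[:,:2],0),4))
f=dict(np.load('top0.npz'));hsv=cv2.cvtColor(f['color'],cv2.COLOR_RGB2HSV)
m=((hsv[...,1]<60)&(hsv[...,2]>170)).astype(np.uint8)
for c in cv2.findContours(m,cv2.RETR_EXTERNAL,cv2.CHAIN_APPROX_NONE)[0]:
    if cv2.contourArea(c)<80: continue
    (u,v),ra=cv2.minEnclosingCircle(c)
    if ra<25: print('white',round(u,1),round(v,1),round(ra,1),[np.round(ray(f,u,v,h),4) for h in(.055,.022)])
# foot disc
m=cv2.inRange(hsv[150:235,175:255],(0,0,60),(100,90,255))
c=max(cv2.findContours(m,cv2.RETR_EXTERNAL,cv2.CHAIN_APPROX_NONE)[0],key=cv2.contourArea)
(e,ax,_)=cv2.fitEllipse(c);print('foot ell',np.array(e)+[175,150],ax,ray(f,e[0]+175,e[1]+150,.02))
cv2.imwrite('pics/crops.png',np.hstack([cv2.resize(f['color'][a:a+90,b:b+130,::-1],None,fx=3,fy=3,interpolation=3) for a,b in((205,330),(150,160))]))
E
```

```text
top sleeve top 0.0567 band 0.051 n 300 c [ 0.4372 -0.1332] r 0.0251 med [ 0.4373 -0.1333]
top sleeve top 0.0567 band 0.015 n 50 c [ 0.4376 -0.128 ] r 0.0235 med [ 0.4366 -0.1381]
top collar top 0.0242 band 0.018 n 281 c [ 0.4736 -0.2957] r 0.0254 med [ 0.473  -0.2953]
top collar top 0.0242 band 0.015 n 308 c [ 0.4737 -0.2955] r 0.0255 med [ 0.473  -0.2951]
top bush top 0.0566 band 0.051 n 151 c [ 0.6006 -0.1872] r 0.0149 med [ 0.6    -0.1866]
top bush top 0.0566 band 0.015 n 39 c [ 0.5983 -0.1832] r 0.0129 med [ 0.598  -0.1799]
top pink top 0.0567 band 0.051 n 284 c [ 0.5078 -0.0335] r 0.0248 med [ 0.508  -0.0333]
top pink top 0.0567 band 0.015 n 15 c [ 0.5063 -0.0301] r 0.0218 med [ 0.5138 -0.0414]
top foot top 0.0826 band 0.077 n 102 c [0.5589 0.121 ] r 0.0099 med [0.5582 0.1201]
top foot top 0.0826 band 0.015 n 2475 c [0.5589 0.1213] r 0.055 med [0.557  0.1194]
top rect top 0.0815 band 0.075 n 116 c [0.5614 0.2903] r 0.0098 med [0.5607 0.2883]
top rect top 0.0815 band 0.015 n 2580 c [0.5614 0.2908] r 0.0699 med [0.5589 0.2861]
scene sleeve top 0.0567 band 0.051 n 245 c [ 0.4372 -0
[... 808 characters left out ...]
.1524] r 0.0882 med [0.5646 0.1132]
white 350.7 262.2 14.4 [array([ 0.4365, -0.1335,  0.055 ]), array([ 0.4348, -0.1399,  0.022 ])]
white 433.8 243.8 13.7 [array([ 0.4729, -0.2831,  0.055 ]), array([ 0.4728, -0.2962,  0.022 ])]
white 381.6 172.3 8.4 [array([ 0.6001, -0.1878,  0.055 ]), array([ 0.6058, -0.1967,  0.022 ])]
white 274.5 138.5 20.9 [array([0.6566, 0.0083, 0.055 ]), array([0.6648, 0.0083, 0.022 ])]
white 226.0 87.0 12.2 [array([0.7497, 0.0997, 0.055 ]), array([0.762 , 0.1038, 0.022 ])]
white 161.5 48.0 7.4 [array([0.8194, 0.2206, 0.055 ]), array([0.8349, 0.2301, 0.022 ])]
foot ell [213.4071579  193.27503204] (55.548404693603516, 56.5283317565918) [0.55714426 0.1204202  0.02      ]
```

View pics/crops.png

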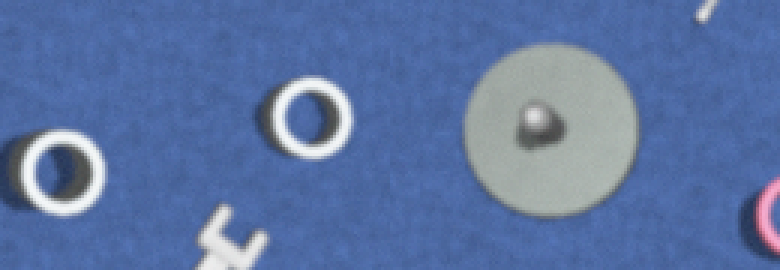

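The crop confirms it. Ring (350,262) is 50 mm wide with its top at 55 mm, so it is the sleeve, at world (0.437, -0.133). The round foot is 110 mm across with its post at (0.558, 0.1205). Both views agree to about 1 mm. I'm moving over the sleeve.

```bash
cat > go.py <<'E'
import sys
from h import *
from scipy.spatial.transform import Rotation as Ro
def go(tx,ty,tz):
    o=r.get_obs();R=Ro.from_rotvec(o['orientation']).as_matrix()
    d=R.T@(np.array([tx,ty,tz])-o['tcp_pos'])
    z=R[:,2]; tilt=np.cross(z,[0,0,-1]) # world
    print('clk',round(o['clock'],2),'pos',np.round(o['tcp_pos'],4),'F',np.round(o['contact_force'],1),'w',round(o['grip_width'],4),'\nd scaled total',np.round(d/.12,3),'len',np.linalg.norm(d),'tilt fix scaled',np.round(R.T@tilt/np.radians(120),4),'x',np.round(R[:,0],3),'J',np.round(o['joints'],2))
if __name__=='__main__': go(*map(float,sys.argv[1:4]))
E
python3 go.py .437 -.133 .404
```

```text
clk 0.1 pos [ 0.1557 -0.6566  0.4038] F [ 0.3 -0.2 -0.1] w 0.0857 
d scaled total [-3.705 -3.288  0.004] len 0.59435199335752 tilt fix scaled [0.     0.0008 0.    ] x [ 0.231 -0.973 -0.002] J [ 1.23  0.48  0.02  1.56 -0.01  1.11 -0.08]
```

Request:
{"name": "apply_moves", "arguments": {
  "dp": [
    [-0.265,-0.235,0],
    [-0.265,-0.235,0],
    [-0.265,-0.235,0],
    [-0.265,-0.235,0],
    [-0.265,-0.235,0],
    [-0.265,-0.235,0],
    [-0.265,-0.235,0],
    [-0.265,-0.235,0],
    [-0.265,-0.235,0],
    [-0.265,-0.235,0],
    [-0.265,-0.235,0],
    [-0.265,-0.235,0]
  ],
  "twist": [
    [0,0,0],
    [0,0,0],
    [0,0,0],
    [0,0,0],
    [0,0,0],
    [0,0,0],
    [0,0,0],
    [0,0,0],
    [0,0,0],
    [0,0,0],
    [0,0,0],
    [0,0,0]
  ],
  "jaw": [0,0,0,0,0,0,0,0,0,0,0,0]
}}

```text
clock: 1.3
tcp_pos: [0.4007, -0.1946, 0.3992]
orientation: [2.451, -1.962, -0.012]
contact_force: [0.7, -0.9, -1.3]
grip_width: 0.0851
```

```bash
python3 go.py .437 -.133 .30
```

```text
clk 1.3 pos [ 0.4007 -0.1946  0.3992] F [ 0.7 -0.9 -1.3] w 0.0851 
d scaled total [-0.431 -0.412  0.826] len 0.1222612391857206 tilt fix scaled [ 0.003   0.0022 -0.    ] x [ 0.219 -0.976 -0.005] J [ 0.59  0.12 -0.3   2.07  0.04  0.97 -1.08]
```

Request:
{"name": "apply_moves", "arguments": {
  "dp": [
    [-0.14,-0.14,0.2],
    [-0.14,-0.14,0.2],
    [-0.1,-0.1,0.2],
    [-0.05,-0.04,0.2],
    [0,0,0]
  ],
  "twist": [
    [0.003,0.002,0],
    [0,0,0],
    [0,0,0],
    [0,0,0],
    [0,0,0]
  ],
  "jaw": [0,0,0,0,0]
}}

```text
clock: 1.8
tcp_pos: [0.4423, -0.1237, 0.3013]
orientation: [-2.461, 1.946, -0.005]
contact_force: [-0.2, -0.3, 0.1]
grip_width: 0.0856
```

```bash
python3 - <<'E'
from go import *
go(.437,-.133,.193)
o=r.get_obs();f=r.grab_frame('wrist');save(f,'w1')
T=np.eye(4);T[:3,:3]=Ro.from_rotvec(o['orientation']).as_matrix();T[:3,3]=o['tcp_pos'];C=T@np.array(f['hand_eye'])
f['R']=C[:3,:3].T;f['t']=-C[:3,:3].T@C[:3,3]
W=world(f);z=f['z_map'];m=(z>0)&(W[...,2]>.05)&(W[...,2]<.062)&(np.hypot(W[...,0]-.437,W[...,1]+.133)<.04)
q=W[m];print(len(q),cv2.minEnclosingCircle(q[:,:2].astype(np.float32)),np.median(q,0),np.argwhere(m).mean(0))
E
```

```text
clk 1.8 pos [ 0.4423 -0.1237  0.3013] F [-0.2 -0.3  0.1] w 0.0856 
d scaled total [0.065 0.066 0.902] len 0.10885891705952465 tilt fix scaled [-0.0023  0.      0.    ] x [ 0.23  -0.973 -0.   ] J [ 0.44  0.29 -0.34  2.14  0.14  0.74 -1.34]
2014 ((0.43808114528656006, -0.13363471627235413), 0.025190941989421844) [ 0.43935777 -0.13313676  0.05516108] [234.69165839 293.20903674]
```

View pics/w1.png

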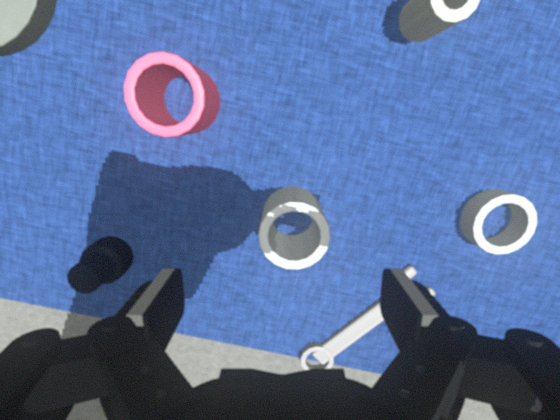

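The wrist view shows the sleeve at (293,235) between the jaws, at (0.438, -0.1335). The knob at (100,265) and the wrench at (410,270) stay clear of the finger paths. I'm centring and descending.

Request:
{"name": "apply_moves", "arguments": {
  "dp": [
    [0.06,0.06,0.1],
    [0.01,0.01,0.2],
    [0,0,0]
  ],
  "twist": [
    [-0.002,0,0],
    [0,0,0],
    [0,0,0]
  ],
  "jaw": [0,0,0]
}}

```text
clock: 2.15
tcp_pos: [0.4362, -0.1382, 0.2679]
orientation: [-2.459, 1.953, -0.011]
contact_force: [-0.6, 0.4, 1.1]
grip_width: 0.0852
```

```bash
python3 go.py .4378 -.1333 .193
```

```text
clk 2.15 pos [ 0.4362 -0.1382  0.2679] F [-0.6  0.4  1.1] w 0.0852 
d scaled total [-0.04  -0.019  0.624] len 0.07505024562579223 tilt fix scaled [-0.0024 -0.0023 -0.    ] x [ 0.226 -0.974  0.005] J [ 0.44  0.34 -0.32  2.17  0.18  0.65 -1.34]
```

Request:
{"name": "apply_moves", "arguments": {
  "dp": [
    [-0.035,-0.015,0.0],
    [0,0,0],
    [0,0,0.05]
  ],
  "twist": [
    [-0.002,-0.002,0],
    [0,0,0],
    [0,0,0]
  ],
  "jaw": [0,0,0]
}}

```text
clock: 2.45
tcp_pos: [0.4374, -0.1356, 0.2646]
orientation: [-2.456, 1.958, -0.007]
contact_force: [0.3, -0.4, -0.3]
grip_width: 0.0855
```

```bash
python3 go.py .4378 -.1333 .193
```

```text
clk 2.45 pos [ 0.4374 -0.1356  0.2646] F [ 0.3 -0.4 -0.3] w 0.0855 
d scaled total [-0.02  -0.005  0.597] len 0.07165687463135748 tilt fix scaled [-0.0018 -0.0015 -0.    ] x [ 0.223 -0.975  0.003] J [ 0.44  0.35 -0.32  2.17  0.18  0.65 -1.35]
```

Request:
{"name": "apply_moves", "arguments": {
  "dp": [
    [-0.02,-0.005,0.08],
    [0,0,0.1],
    [0,0,0.1],
    [0,0,0.1],
    [0,0,0.06],
    [0,0,0]
  ],
  "twist": [
    [-0.002,-0.002,0],
    [0,0,0],
    [0,0,0],
    [0,0,0],
    [0,0,0],
    [0,0,0]
  ],
  "jaw": [0,0,0,0,0,0]
}}

```text
clock: 3.05
tcp_pos: [0.4373, -0.1326, 0.2067]
orientation: [-2.457, 1.957, 0.004]
contact_force: [-0.7, 0.7, -0.1]
grip_width: 0.0854
```

```bash
python3 go.py .4378 -.1333 .193
```

```text
clk 3.05 pos [ 0.4373 -0.1326  0.2067] F [-0.7  0.7 -0.1] w 0.0854 
d scaled total [ 0.007 -0.003  0.114] len 0.013747319155862013 tilt fix scaled [ 0.0007  0.0009 -0.    ] x [ 0.224 -0.975 -0.002] J [ 0.39  0.45 -0.28  2.2   0.24  0.52 -1.42]
```

Request:
{"name": "apply_moves", "arguments": {
  "dp": [
    [0.005,0,0.07],
    [0,0,0.04],
    [0,0,0],
    [0,0,0],
    [0,0,0],
    [0,0,0],
    [0,0,0],
    [0,0,0],
    [0,0,0],
    [0,0,0],
    [0,0,0],
    [0,0,0]
  ],
  "twist": [
    [0.001,0.001,0],
    [0,0,0],
    [0,0,0],
    [0,0,0],
    [0,0,0],
    [0,0,0],
    [0,0,0],
    [0,0,0],
    [0,0,0],
    [0,0,0],
    [0,0,0],
    [0,0,0]
  ],
  "jaw": [0,0,0,255,255,255,255,255,255,255,255,255],
  "grip_force": 40
}}

```text
clock: 4.25
tcp_pos: [0.4377, -0.1333, 0.1933]
orientation: [-2.457, 1.957, -0.003]
contact_force: [-0.4, 0.3, -0.6]
grip_width: 0.0494
```

```bash
python3 - <<'E'
from go import *
go(.4378,-.1333,.32)
f=r.grab_frame('scene');save(f,'s1')
E
```

```text
clk 4.25 pos [ 0.4377 -0.1333  0.1933] F [-0.4  0.3 -0.6] w 0.0494 
d scaled total [ 0.002 -0.003 -1.056] len 0.12669583455756234 tilt fix scaled [-0.0009 -0.0006 -0.    ] x [ 0.224 -0.975  0.001] J [ 0.38  0.48 -0.26  2.2   0.26  0.49 -1.43]
```

View pics/s1.png

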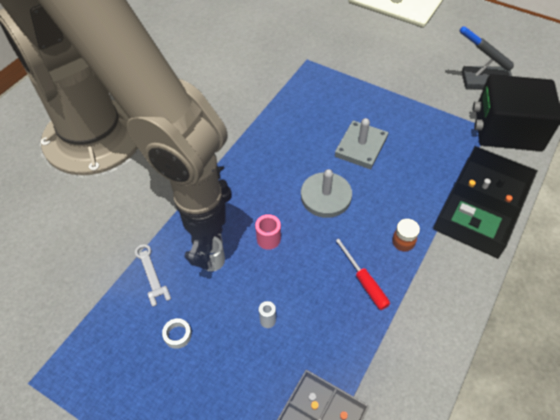

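The jaws hold the sleeve at (212,255) with an opening of 49 mm. I'm lifting straight up.

Request:
{"name": "apply_moves", "arguments": {
  "dp": [
    [0,0,-0.1],
    [0,0,-0.15],
    [0,0,-0.2],
    [0,0,-0.2],
    [0,0,-0.2],
    [0,0,-0.15],
    [0,0,-0.1],
    [0,0,0]
  ],
  "twist": [
    [0,0,0],
    [0,0,0],
    [0,0,0],
    [0,0,0],
    [0,0,0],
    [0,0,0],
    [0,0,0],
    [0,0,0]
  ],
  "jaw": [255,255,255,255,255,255,255,255]
}}

```text
clock: 5.1
tcp_pos: [0.4365, -0.1324, 0.3355]
orientation: [-2.458, 1.955, -0.004]
contact_force: [0.7, -0.1, -1.9]
grip_width: 0.0498
```

```bash
python3 go.py .558 .1205 .32
```

```text
clk 5.1 pos [ 0.4365 -0.1324  0.3355] F [ 0.7 -0.1 -1.9] w 0.0498 
d scaled total [-1.826 -1.46   0.13 ] len 0.28100423441312944 tilt fix scaled [-0.0012 -0.0006  0.    ] x [ 0.225 -0.974  0.001] J [ 0.47  0.23 -0.36  2.11  0.11  0.82 -1.29]
```

Request:
{"name": "apply_moves", "arguments": {
  "dp": [
    [-0.1,-0.08,0],
    [-0.18,-0.14,0],
    [-0.2,-0.16,0],
    [-0.2,-0.16,0],
    [-0.2,-0.16,0],
    [-0.2,-0.16,0],
    [-0.2,-0.16,0],
    [-0.2,-0.16,0],
    [-0.15,-0.12,0],
    [-0.08,-0.06,0],
    [0,0,0],
    [0,0,0]
  ],
  "twist": [
    [0,0,0],
    [0,0,0],
    [0,0,0],
    [0,0,0],
    [0,0,0],
    [0,0,0],
    [0,0,0],
    [0,0,0],
    [0,0,0],
    [0,0,0],
    [0,0,0],
    [0,0,0]
  ],
  "jaw": [255,255,255,255,255,255,255,255,255,255,255,255]
}}

```text
clock: 6.3
tcp_pos: [0.5492, 0.1107, 0.3307]
orientation: [2.449, -1.957, -0.006]
contact_force: [0.1, -0.9, -1.5]
grip_width: 0.0497
```

```bash
python3 - <<'E'
from go import *
go(.558,.1205,.32)
f=r.grab_frame('scene');save(f,'s2');f=r.grab_frame('wrist');save(f,'w2')
a=cv2.imread('pics/s2.png')[60:270,200:480];b=cv2.imread('pics/w2.png');cv2.imwrite('pics/c2.png',np.hstack([cv2.resize(a,(400,300)),cv2.resize(b,(400,300))]))
E
```

```text
clk 6.3 pos [0.5492 0.1107 0.3307] F [ 0.1 -0.9 -1.5] w 0.0497 
d scaled total [-0.064 -0.09   0.089] len 0.016976062851184914 tilt fix scaled [ 0.0037 -0.0005 -0.    ] x [ 0.221 -0.975  0.001] J [ 0.03  0.41 -0.43  1.88  0.21  0.91 -1.85]
```

View pics/c2.png

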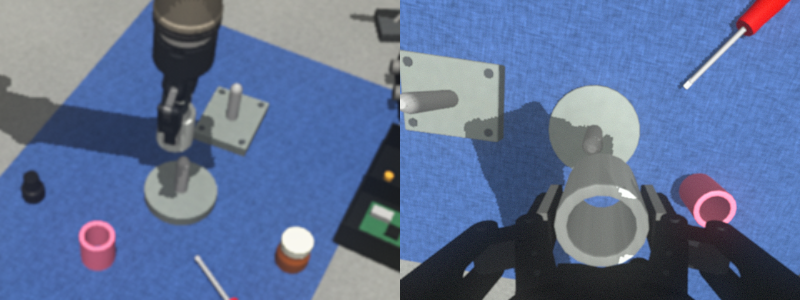

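The sleeve is held upright behind the post, and the post of the round foot is ahead of it at wrist crop (593,138). I'm fine-aligning over the post and levelling the tool.

Request:
{"name": "apply_moves", "arguments": {
  "dp": [
    [-0.06,-0.09,0.06],
    [0,0,0],
    [0,0,0]
  ],
  "twist": [
    [0.003,0,0],
    [0,0,0],
    [0,0,0]
  ],
  "jaw": [255,255,255]
}}

```text
clock: 6.7
tcp_pos: [0.5587, 0.1174, 0.323]
orientation: [2.448, -1.966, 0.002]
contact_force: [-0.4, -0.2, -1.5]
grip_width: 0.0499
```

```bash
cat > chk.py <<'E'
from go import *
def chk(n):
    o=r.get_obs();f=r.grab_frame('wrist');save(f,n)
    T=np.eye(4);T[:3,:3]=Ro.from_rotvec(o['orientation']).as_matrix();T[:3,3]=o['tcp_pos'];C=T@np.array(f['hand_eye'])
    f['R']=C[:3,:3].T;f['t']=-C[:3,:3].T@C[:3,3]
    W=world(f);z=f['z_map'];P=o['tcp_pos'];hsv=cv2.cvtColor(f['color'],cv2.COLOR_RGB2HSV)
    near=(z>0)&(np.hypot(W[...,0]-P[0],W[...,1]-P[1])<.032)&(hsv[...,2]>90)
    zz=W[...,2][near];h,e=np.histogram(zz,np.arange(P[2]-.2,P[2]-.1,.003));k=h.argmax();t=e[k]+.0015
    m=near&(abs(W[...,2]-t)<.003);q=W[m];c=cv2.minEnclosingCircle(q[:,:2].astype(np.float32));pl=np.linalg.lstsq(np.c_[q[:,:2]-P[:2],np.ones(len(q))],q[:,2],rcond=None)[0]
    print('ring top z',t,'n',len(q),'c',np.round(c[0],4),'r',round(c[1],4),'slope',np.round(pl,3))
E
python3 - <<'E'
from chk import *
go(.558,.1205,.32);chk('w3')
E
```

```text
clk 6.7 pos [0.5587 0.1174 0.323 ] F [-0.4 -0.2 -1.5] w 0.0499 
d scaled total [-0.027 -0.     0.025] len 0.004394640426487305 tilt fix scaled [ 0.0004 -0.0013 -0.    ] x [ 0.216 -0.976  0.003] J [ 0.02  0.43 -0.43  1.86  0.23  0.89 -1.87]
ring top z 0.18452346523867347 n 6751 c [0.5632 0.1184] r 0.0307 slope [-0.001 -0.002  0.185]
```

View pics/w3.png

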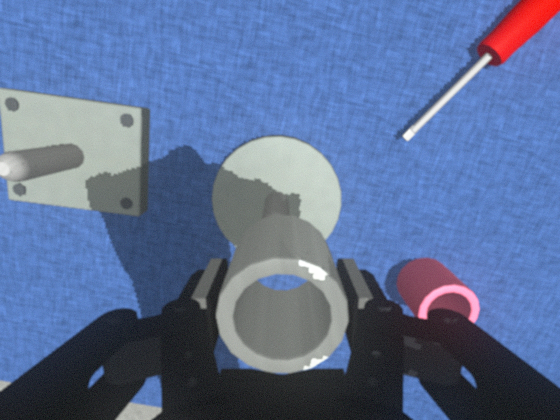

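The wrist view shows the held ring centred near (282,316), level to within the measurement. I'll cast its centre onto its rim plane to get the offset from the TCP.

```bash
python3 - <<'E'
from go import *
o=r.get_obs();f=r.grab_frame('wrist')
R=Ro.from_rotvec(o['orientation']).as_matrix();H=np.array(f['hand_eye']);K=np.array(f['intrinsics'])
for u,v in((282,316),(217,316),(348,316),(282,258),(282,373)):
    d=H[:3,:3]@np.linalg.solve(K,[u,v,1]);c=H[:3,3];p=c+d*(.138-c[2])/d[2];print(u,v,'tool',np.round(p,4),'world',np.round(R@p+o['tcp_pos'],4))
go(.558,.1205,.32)
E
```

```text
282 316 tool [ 0.0009 -0.0013  0.138 ] world [0.56   0.1165 0.185 ]
217 316 tool [-0.0231 -0.0013  0.138 ] world [0.5548 0.1399 0.1849]
348 316 tool [ 0.0253 -0.0013  0.138 ] world [0.5653 0.0927 0.185 ]
282 258 tool [ 0.0009 -0.0245  0.138 ] world [0.5827 0.1215 0.185 ]
282 373 tool [0.001  0.0243 0.138 ] world [0.5351 0.1109 0.185 ]
clk 6.8 pos [0.5585 0.1176 0.3231] F [ 0.5 -0.6 -2.1] w 0.0494 
d scaled total [-0.025 -0.001  0.026] len 0.004320936105644574 tilt fix scaled [ 0.0003 -0.0012 -0.    ] x [ 0.216 -0.976  0.002] J [ 0.02  0.43 -0.43  1.86  0.23  0.89 -1.87]
```

Request:
{"name": "apply_moves", "arguments": {
  "dp": [
    [-0.03,0,0.05],
    [0,0,0.06],
    [0,0,0.04],
    [0,0,0],
    [0,0,0]
  ],
  "twist": [
    [0,-0.001,0],
    [0,0,0],
    [0,0,0],
    [0,0,0],
    [0,0,0]
  ],
  "jaw": [255,255,255,255,255]
}}

```text
clock: 7.3
tcp_pos: [0.5573, 0.1211, 0.3032]
orientation: [2.449, -1.966, -0.001]
contact_force: [-0.6, 0.6, -1.4]
grip_width: 0.0495
```

```bash
python3 - <<'E'
from go import *
go(.558,.1205,.215)
f=r.grab_frame('scene');save(f,'s3')
cv2.imwrite('pics/c3.png',cv2.resize(cv2.imread('pics/s3.png')[90:240,240:440],None,fx=4,fy=4))
E
```

```text
clk 7.3 pos [0.5573 0.1211 0.3032] F [-0.6  0.6 -1.4] w 0.0495 
d scaled total [ 0.006 -0.006  0.735] len 0.08820287525477122 tilt fix scaled [ 0.0008 -0.0002  0.    ] x [ 0.216 -0.976  0.   ] J [ 0.01  0.46 -0.42  1.88  0.24  0.86 -1.89]
```

View pics/c3.png

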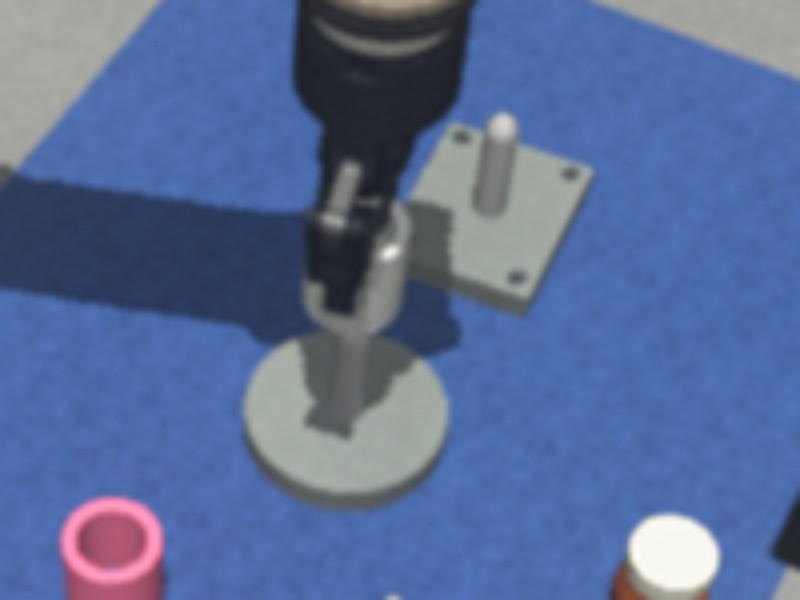

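The sleeve's lower edge at (352,325) is centred over the post at (352,370). I'm lowering in small rows.

Request:
{"name": "apply_moves", "arguments": {
  "dp": [
    [0.005,-0.005,0.05],
    [0,0,0.06],
    [0,0,0.06],
    [0,0,0.06],
    [0,0,0.06],
    [0,0,0]
  ],
  "twist": [
    [0.001,0,0],
    [0,0,0],
    [0,0,0],
    [0,0,0],
    [0,0,0],
    [0,0,0]
  ],
  "jaw": [255,255,255,255,255,255]
}}

```text
clock: 7.95
tcp_pos: [0.5581, 0.1203, 0.2652]
orientation: [-2.449, 1.967, -0.001]
contact_force: [0.3, 0.0, -2.0]
grip_width: 0.0498
```

```bash
python3 go.py .558 .1205 .213
```

```text
clk 7.95 pos [0.5581 0.1203 0.2652] F [ 0.3  0.  -2. ] w 0.0498 
d scaled total [-0.002  0.     0.435] len 0.05222357385986914 tilt fix scaled [-0.0003 -0.0002  0.    ] x [ 0.216 -0.976  0.001] J [-0.01  0.51 -0.4   1.9   0.27  0.78 -1.92]
```

The sleeve is past the post tip with no contact force. Continuing down.

Request:
{"name": "apply_moves", "arguments": {
  "dp": [
    [0,0,0.06],
    [0,0,0.06],
    [0,0,0.06],
    [0,0,0.06],
    [0,0,0.05],
    [0,0,0.04],
    [0,0,0]
  ],
  "twist": [
    [0,0,0],
    [0,0,0],
    [0,0,0],
    [0,0,0],
    [0,0,0],
    [0,0,0],
    [0,0,0]
  ],
  "jaw": [255,255,255,255,255,255,255]
}}

```text
clock: 8.65
tcp_pos: [0.5582, 0.1204, 0.2218]
orientation: [-2.449, 1.967, -0.001]
contact_force: [-0.7, -0.3, -0.8]
grip_width: 0.0496
```

```bash
python3 go.py .558 .1205 .213
```

```text
clk 8.65 pos [0.5582 0.1204 0.2218] F [-0.7 -0.3 -0.8] w 0.0496 
d scaled total [-0.001  0.001  0.074] len 0.00883041637533165 tilt fix scaled [-0.0002 -0.0002  0.    ] x [ 0.216 -0.976  0.   ] J [-0.03  0.57 -0.38  1.92  0.31  0.7  -1.95]
```

Request:
{"name": "apply_moves", "arguments": {
  "dp": [
    [0,0,0.03],
    [0,0,0.025],
    [0,0,0.02],
    [0,0,0]
  ],
  "twist": [
    [0,0,0],
    [0,0,0],
    [0,0,0],
    [0,0,0]
  ],
  "jaw": [255,255,255,255]
}}

```text
clock: 9.05
tcp_pos: [0.5587, 0.1206, 0.2131]
orientation: [-2.448, 1.966, -0.003]
contact_force: [-0.5, -0.2, -0.2]
grip_width: 0.0496
```

```bash
python3 go.py .558 .1205 .213
```

```text
clk 9.05 pos [0.5587 0.1206 0.2131] F [-0.5 -0.2 -0.2] w 0.0496 
d scaled total [-0.     0.006  0.   ] len 0.0007325418114091155 tilt fix scaled [-0.001  -0.0002  0.    ] x [ 0.216 -0.976  0.   ] J [-0.04  0.59 -0.37  1.93  0.32  0.68 -1.96]
```

Request:
{"name": "apply_moves", "arguments": {
  "dp": [
    [0,0,0.01],
    [0,0,0.01],
    [0,0,0]
  ],
  "twist": [
    [-0.001,0,0],
    [0,0,0],
    [0,0,0]
  ],
  "jaw": [255,255,255]
}}

```text
clock: 9.35
tcp_pos: [0.5591, 0.121, 0.2134]
orientation: [-2.449, 1.967, -0.003]
contact_force: [0.1, -0.5, -1.5]
grip_width: 0.0497
```

```bash
python3 - <<'E'
from go import *
go(.558,.1205,.213)
f=r.grab_frame('scene');save(f,'s4')
go(.558,.1205,.213)
cv2.imwrite('pics/c4.png',cv2.resize(cv2.imread('pics/s4.png')[90:240,240:440],None,fx=4,fy=4))
E
```

```text
clk 9.35 pos [0.5591 0.121  0.2134] F [ 0.1 -0.5 -1.5] w 0.0497 
d scaled total [0.002 0.01  0.004] len 0.0012518060162107375 tilt fix scaled [-0.0006 -0.0007  0.    ] x [ 0.216 -0.976  0.002] J [-0.04  0.59 -0.37  1.92  0.32  0.69 -1.96]
clk 9.4 pos [0.5592 0.121  0.2134] F [ 0.5 -0.1 -1.3] w 0.0496 
d scaled total [0.002 0.01  0.003] len 0.0013091496343359116 tilt fix scaled [-0.0008 -0.0007 -0.    ] x [ 0.216 -0.976  0.002] J [-0.04  0.59 -0.37  1.92  0.32  0.69 -1.96]
```

View pics/c4.png

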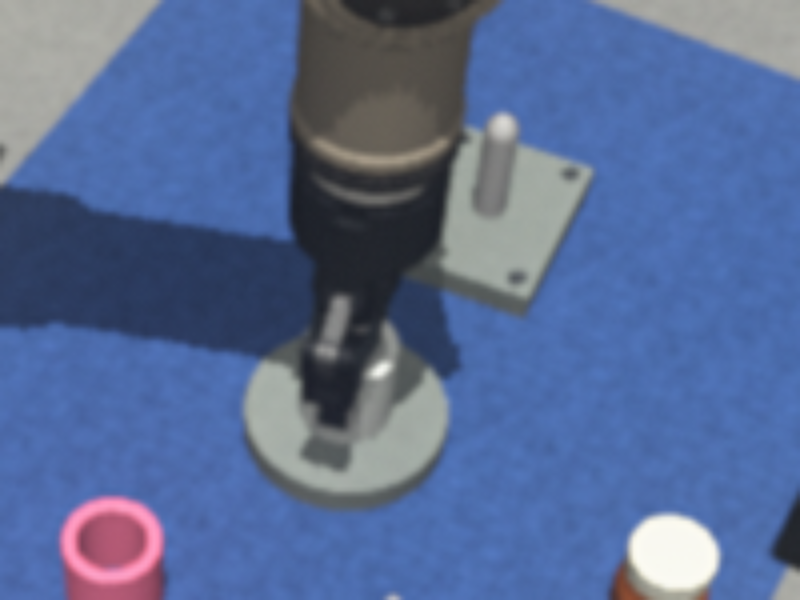

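The sleeve is on the post, at or just above the foot. Force doesn't show clear contact yet, so I'll press a little further.

Request:
{"name": "apply_moves", "arguments": {
  "dp": [
    [-0.002,-0.008,0.02],
    [0,0,0.02]
  ],
  "twist": [
    [-0.001,0,0],
    [0,0,0]
  ],
  "jaw": [255,255]
}}

```text
clock: 9.6
tcp_pos: [0.5599, 0.1216, 0.2128]
orientation: [2.445, -1.966, 0.003]
contact_force: [-11.7, -2.7, 33.4]
grip_width: 0.0496
```

```bash
python3 go.py .558 .1205 .213
```

```text
clk 9.6 pos [0.5599 0.1216 0.2128] F [-11.7  -2.7  33.4] w 0.0496 
d scaled total [ 0.006  0.017 -0.001] len 0.0022065514786235264 tilt fix scaled [ 0.0009 -0.002  -0.    ] x [ 0.215 -0.977  0.004] J [-0.04  0.59 -0.37  1.92  0.32  0.69 -1.96]
```

Contact is firm at 33 N with the TCP z stopped at 0.213, the expected seated height. I'll ease the pressure, then open.

Request:
{"name": "apply_moves", "arguments": {
  "dp": [
    [0,0,0],
    [0,0,0]
  ],
  "twist": [
    [0,0,0],
    [0,0,0]
  ],
  "jaw": [255,255]
}}

```text
clock: 9.8
tcp_pos: [0.5602, 0.1218, 0.2139]
orientation: [2.447, -1.966, 0.005]
contact_force: [-0.1, 0.8, -1.6]
grip_width: 0.0496
```

```bash
python3 go.py .558 .1205 .213
```

```text
clk 9.8 pos [0.5602 0.1218 0.2139] F [-0.1  0.8 -1.6] w 0.0496 
d scaled total [0.007 0.02  0.008] len 0.002702131147681466 tilt fix scaled [ 0.0001 -0.002  -0.    ] x [ 0.215 -0.977  0.004] J [-0.04  0.59 -0.37  1.92  0.32  0.69 -1.96]
```

Request:
{"name": "apply_moves", "arguments": {
  "dp": [
    [0.005,0.01,0.01],
    [0,0,0.003]
  ],
  "twist": [
    [0,-0.001,0],
    [0,0,0]
  ],
  "jaw": [255,255]
}}

```text
clock: 10.0
tcp_pos: [0.5596, 0.1213, 0.2129]
orientation: [2.449, -1.968, 0.003]
contact_force: [-4.3, -2.5, 11.7]
grip_width: 0.0498
```

```bash
python3 go.py .558 .1205 .213
```

```text
clk 10.0 pos [0.5596 0.1213 0.2129] F [-4.3 -2.5 11.7] w 0.0498 
d scaled total [ 0.003  0.014 -0.   ] len 0.0017613821239715847 tilt fix scaled [-0.0006 -0.0009 -0.    ] x [ 0.215 -0.977  0.002] J [-0.04  0.59 -0.37  1.92  0.32  0.69 -1.96]
```

The sleeve is resting on the foot at about 12 N. Releasing.

Request:
{"name": "apply_moves", "arguments": {
  "dp": [
    [0,0,0.003],
    [0,0,0],
    [0,0,0],
    [0,0,0],
    [0,0,0],
    [0,0,0],
    [0,0,0],
    [0,0,0]
  ],
  "twist": [
    [0,0,0],
    [0,0,0],
    [0,0,0],
    [0,0,0],
    [0,0,0],
    [0,0,0],
    [0,0,0],
    [0,0,0]
  ],
  "jaw": [200,0,0,0,0,0,0,0]
}}

```text
clock: 10.8
tcp_pos: [0.5595, 0.1209, 0.2114]
orientation: [2.447, -1.968, 0.001]
contact_force: [0.5, 0.5, -0.4]
grip_width: 0.0854
```

```bash
python3 go.py .558 .1205 .40
```

```text
clk 10.8 pos [0.5595 0.1209 0.2114] F [ 0.5  0.5 -0.4] w 0.0854 
d scaled total [ 0.002  0.014 -1.572] len 0.1886080497298483 tilt fix scaled [ 0.0001 -0.0006  0.    ] x [ 0.215 -0.977  0.001] J [-0.04  0.59 -0.37  1.92  0.32  0.69 -1.96]
```

Request:
{"name": "apply_moves", "arguments": {
  "dp": [
    [0,0,-0.1],
    [0,0,-0.15],
    [0,0,-0.2],
    [0,0,-0.2],
    [0,0,-0.2],
    [0,0,-0.2],
    [0,0,-0.2],
    [0.15,0.2,-0.2],
    [0.2,0.2,0],
    [0.2,0.2,0],
    [0.2,0.1,0],
    [0.2,0,0],
    [0.2,0,0],
    [0.1,0,0],
    [0,0,0]
  ],
  "twist": [
    [0,0,0],
    [0,0,0],
    [0,0,0],
    [0,0,0],
    [0,0,0],
    [0,0,0],
    [0,0,0],
    [0,0,0],
    [0,0,0],
    [0,0,0],
    [0,0,0],
    [0,0,0],
    [0,0,0],
    [0,0,0],
    [0,0,0]
  ],
  "jaw": [0,0,0,0,0,0,0,0,0,0,0,0,0,0,0]
}}

```text
clock: 12.3
tcp_pos: [0.5061, -0.0461, 0.4062]
orientation: [-2.448, 1.957, -0.015]
contact_force: [-0.3, 0.3, -0.3]
grip_width: 0.0852
```

```bash
python3 - <<'E'
from go import *
go(.558,.1205,.4)
for n in('scene','top'):
    f=r.grab_frame(n);save(f,n+'9');W=world(f);ok=f['z_map']>0
    for k,c,t,h in(('sleeve',(.558,.1205),.075,.006),('collar',(.4736,-.2957),.022,.006),('bush',(.6003,-.1874),.055,.006)):
        m=ok&(np.hypot(W[...,0]-c[0],W[...,1]-c[1])<.045)&(abs(W[...,2]-t)<h);q=W[m]
        if k=='sleeve': q=q[np.hypot(q[:,0]-.558,q[:,1]-.1205)>.014]
        if len(q)>20:
            A=np.linalg.lstsq(np.c_[q[:,:2]-c,np.ones(len(q))],q[:,2],rcond=None)[0]
            print(n,k,len(q),cv2.minEnclosingCircle(q[:,:2].astype(np.float32)),'z',np.median(q[:,2]).round(4),'slope',A.round(3))
a=cv2.imread('pics/scene9.png')[90:240,240:440];b=cv2.imread('pics/top9.png')[140:245,150:290]
cv2.imwrite('pics/c9.png',np.hstack([cv2.resize(a,(400,300)),cv2.resize(b,(400,300))]))
E
```

```text
clk 12.3 pos [ 0.5061 -0.0461  0.4062] F [-0.3  0.3 -0.3] w 0.0852 
d scaled total [-1.259 -0.727  0.057] len 0.17459122687130843 tilt fix scaled [-0.0056 -0.0013 -0.    ] x [ 0.22  -0.975  0.003] J [ 0.31  0.22 -0.39  1.93  0.1   0.99 -1.48]
scene sleeve 216 ((0.5580388903617859, 0.11967263370752335), 0.026228370144963264) z 0.074 slope [-0.007  0.006  0.074]
scene collar 305 ((0.47281312942504883, -0.295015424489975), 0.02576413005590439) z 0.0211 slope [-0.007 -0.     0.021]
scene bush 165 ((0.6003130674362183, -0.18784289062023163), 0.015777038410305977) z 0.0542 slope [-0.009  0.033  0.054]
top sleeve 319 ((0.5589479207992554, 0.1209694892168045), 0.02499854564666748) z 0.0742 slope [-0.002  0.     0.074]
```

View pics/c9.png

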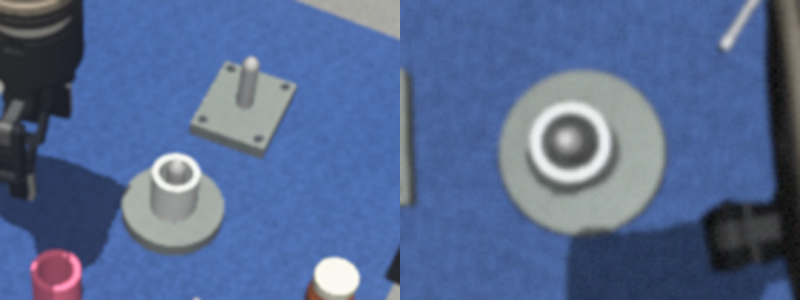

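The sleeve sits upright on the round foot with the post inside it, at crops (175,190) and (570,143). Its rim is at 74 mm (75 expected) and level. The bystanders haven't moved, so I'm handing in.

```bash
python3 -c "
from bench import r
print(r.hand_in())"
```

```text
the job is handed in; nothing more can be done
None
```

The spacer sleeve is on the post of the round foot, seated and released, and the job is handed in after about 12.4 s of robot time.

- **Seating:** I lowered the sleeve in small steps until it met the foot. The contact force peaked at about 33 N in the readings. I eased off, lowered it back to about 12 N, opened the jaws and backed the arm away.
- **Final position:** Both cameras show the sleeve upright, with its rim level and about 74 mm above the bench (75 mm expected, within calibration). Its centre is within about 1 mm of the post axis.
- **Bystanders:** The scene camera puts the low collar and the slim bush within about 1 mm of where they started. The final top view had no usable reading on either, so that rests on one camera. I did not measure the pink ring again or touch the rectangular foot's post; both look undisturbed in the last pictures.
- **Disagreement:** One measurement of the sleeve's centre in the gripper was off, because parts of the fingers were counted in. I discarded it and used the ring's outline instead, which agreed with the gripper position to about 1.5 mm.

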